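# Fill the fruit bowl: lay in the lemon, tip the chestnuts in off the tray

## Task

Fill the wooden fruit bowl: first lay the lemon gently down in the bowl without dropping it, then pick up the little metal tray by its handle and tip it so that all four chestnuts slide off its open end into the bowl - do not pick the chestnuts up with the fingers. Set the empty tray back down flat on the worktop and leave the bowl standing about where it is, without knocking the apple, the mug or the wooden spoon.

Things in the scene. Friction and masses are not known exactly. Their poses are not given: they have to be found in the camera images.
- bowl: Deep round dark-wood fruit bowl standing loose on the worktop, 0.8 kg. Outer diameter 176 mm at the rim, 112 mm at the foot, 80 mm high; wall 6 mm, so the mouth is 164 mm wide and the flat inner floor about 100 mm, 7 mm above the worktop. Origin: centre of its underside, z up.
- tray: Small aluminium serving tray with a wooden stick handle, 0.15 kg. The pan is 140 mm (its x) by 120 mm (its y), floor 4 mm thick; side walls 26 mm high, back wall 38 mm high at +x, and no wall at the -x end: there the chestnuts slide off. The handle sticks out level from the back wall along +x. Origin: centre of the pan's underside, z up.
- tray_handle (a point): Point to grip: middle of the tray's wooden handle, at (118, 0, 36) mm in the tray's frame. The handle runs from x = 77 to 162 mm, is 16 mm wide (along the tray's y) and 22 mm high (25 to 47 mm above the tray's underside). Axes as the tray's.
- tray_lip (a point): Middle of the tray's open pouring edge, on top of its floor: (-70, 0, 4) mm in the tray's frame. Axes as the tray's.
- lemon: Yellow lemon, 78 mm long (its x), 55 mm wide (y), 56 mm high, 0.11 kg, lying on the worktop. Origin: the middle of its underside as it lies at the start, 28 mm below its centre (the origin turns with it).
- apple: Red apple, 75 mm across, 72 mm high, standing on the worktop; a bystander. Origin: centre of its underside.
- mug: White mug with dots, 78 mm across, 93 mm high, handle to its side; a bystander at the back. Origin: centre of its underside.
- spoon: Wooden spoon, 310 mm long (its x), 47 mm wide, lying at the back; a bystander. Origin: centre of its underside.
- chestnut0: Dark-brown shiny chestnut with a paler flat underside, 33 mm across, 22 mm high, 16 g, loose on the tray. Origin: centre of its flat underside.
- chestnut1: Dark-brown shiny chestnut with a paler flat underside, 33 mm across, 22 mm high, 16 g, loose on the tray. Origin: centre of its flat underside.
- chestnut2: Dark-brown shiny chestnut with a paler flat underside, 33 mm across, 22 mm high, 16 g, loose on the tray. Origin: centre of its flat underside.
- chestnut3: Dark-brown shiny chestnut with a paler flat underside, 33 mm across, 22 mm high, 16 g, loose on the tray. Origin: centre of its flat underside.
Mind the look-alikes: they are no part of the job. Leave any white look-alike of the chestnut3 alone.

How it is judged (in metres and radians):
On the way, in this order (a step that is already met when the one before it is completed fails the run):
1. the lemon lies in the bowl (horizontal distance between lemon and bowl below 0.07 m and z of lemon in the frame of bowl below 0.075 m), for 0.2 s.
2. all four chestnuts are in the bowl (horizontal distance between each of chestnut0, chestnut1, chestnut2, chestnut3 and bowl below 0.082 m and z of each of chestnut0, chestnut1, chestnut2, chestnut3 in the frame of bowl below 0.085 m), for 0.2 s.
At the end, for the whole second after the job is handed in: The lemon and all four chestnuts lie at rest inside the bowl (lemon within 70 mm, chestnuts within 82 mm of its axis, none above the rim), the bowl stands upright on the worktop, and the tray lies flat (within 0.08 rad, less than 8 mm up) and at rest on the worktop (all of step 1 and all of step 2 and angle between each of tray, bowl's own z axis and vertical below 0.08 rad and height (world z) of each of tray, bowl below 0.008 m and linear speed of tray below 0.02 m/s and linear speed of each of lemon, chestnut0, chestnut1, chestnut2, chestnut3 below 0.03 m/s); the robot touches nothing.
It fails at once if the lemon is pressed hard into the bowl (more than 30 N between them) (contact force between lemon and bowl above 30 N).
It fails at once if the lemon falls into the bowl (faster than 0.75 m/s between the rim and the floor: dropped some 30 mm or more) (horizontal distance between lemon and bowl below 0.09 m and z of lemon in the frame of bowl below 0.08 m and linear speed of lemon above 0.75 m/s).
It fails at once if the fingers squeeze or push a chestnut (more than 3 N) (contact force between the fingers and chestnut0 above 3 N or contact force between the fingers and chestnut1 above 3 N or contact force between the fingers and chestnut2 above 3 N or contact force between the fingers and chestnut3 above 3 N).
It fails at once if the bowl is shoved more than 40 mm (distance of bowl from where it was at the start of the episode above 0.04 m).
It fails at once if the apple, the mug or the spoon is moved more than 30 mm (distance of any of apple, mug, spoon from where it was at the start of the episode above 0.03 m).
It also fails if it takes over 61 s, if anything falls off the work surface, if the arm or the gripper's body presses on something with over 40 N, if the wrist force passes 120 N, or if a joint passes its speed limit or range.

## Robot

A 6-joint arm with a two-finger parallel gripper is mounted at the origin on a cart in front of the work surface, level with it; the furniture and walls round the work are solid. World frame = base frame: x ahead of the robot, y to its left, z up, the work surface at z = 0. Lengths are in m, angles in degrees, forces in N, time in s.
With the tool pointing down it reaches from about 0.375 to 0.925 m from the base axis. Payload 5.7 kg.
Tool frame: the origin (TCP) lies midway between the tips of the shut fingers; the grasp point (between the pads) lies 19 mm behind it; z points along the fingers, y is the line along which they close (so a half turn about z gives the same grasp; the last joint's range is limited). The gripper opens to 85 mm and grips with 20 to 120 N. Pads are 22 mm wide; open, the fingers measure 114 mm over their backs; the gripper's body (76 mm by 85 mm) begins 54 mm behind the grasp point. The pads swing forward as they close: fully open they stand 13 mm farther back than shut.
Start: joints at [-83.085, 20.558, 86.54, -0, 72.909, -6.595], TCP at [0.14, -0.583, 0.231] pointing down, gripper open.
Joint ranges: [-170.27, 170.27], [-57.76, 135], [12.27, 136.19], [-55.21, 235.2], [11.17, 155.16], [-170.74, 170.74]. Speed limits (degrees/s): [136.94, 136.94, 180, 180, 180, 180].

## Interface

Orientations are given as a 3x3 rotation matrix whose columns are the frame's x, y, z axes.
In Python, from cell import * gives the robot as it stands. The module is installed in compiled form; this text tells all that it offers.
- The arm moves only by the tool servo_tool, never from a script. Its argument "steps" is a list of rows, each an object with "xyz": the shift along the tool's x, y, z in mm, a list of three; "delta_rot": the turn, a rotation vector about the tool's x, y, z in rad, a list of three; "fingers": the closure, from 0 (fully open) to 1 (shut). In form: [{"xyz": [tx, ty, tz], "delta_rot": [wx, wy, wz], "fingers": fingers}, ...]. A call has exactly 8 rows; each row shifts and turns the commanded pose from where the row before left it, along the tool's axes as they then stand; what a row does not reach is not made up. A row lasts 1/12 s, in which the tool goes at most 41.7 mm and 7.16 degrees, less where a joint would pass 70% of its speed; a pose out of reach is approached as far as the arm can. A call with a gripper value outside its range is refused whole. The fingers move at their own pace and stop on an object; the grip force is fixed at half the most. Time passes only in rows, so rows that do not move let the fingers close, or fill a call up. It gives the time, the measured TCP pose, the force, the opening and the grip force at its end, in the units of the state.
- sense(): the state, without advancing time (a new reading comes with each control period).
- snapshot(name): name is "scene" or "side" or "wrist"; returns the picture (384x512x3 uint8, red, green, blue); there is no depth.
- camera_model(name): a dict with "fx", "fy", "cx", "cy" (pixels), "pose" (4x4, takes a point from camera to world coordinates). Camera axes: x right, y down, z forward; pixel columns grow to the right and rows downward; lengths in m; the calibration is good to about 2 mm. A picture is of the moment at which its call begins: read the wrist's pose just before it. camera_model takes no time and is no camera call; for the wrist camera it gives the pose at the moment of the call.
- hand_in(): hands the job in; it is judged then, once.
The state is a dict: "time_s": time; "joint_pos": joint angles; "dq": joint speeds; "tau": joint torques, N m; "eef_pos": TCP position; "ee_rot": TCP orientation; "wrist_force": force on the tool from outside, world axes, zero at the start; "moment": the same for the moment, N m; "finger_gap": finger opening in m; "finger_force": force on a finger pad.
Only numpy, scipy, OpenCV 4.12 (cv2) and the standard library are available. Lean on these libraries where they do the work, as an engineer would, in place of code of your own. Each camera call takes 0.05 s, during which the arm holds its last target. There are 200 camera calls.

## Working session

There is one attempt and no reset: what is moved stays moved. The work goes in short steps, Python scripts to look and compute and a tool call to move; the robot and the scene stay as the last step left them, time stands still between calls to the robot, and variables do not carry over. Pictures are saved under pics/ and viewed, at most 10 in all, crops included, and the job is handed in when it is done.

Besides the shell and the picture viewer there is one more tool, called after "Call:" as name(argument=value, ...) on one line, values as JSON. servo_tool: Moves the arm, as the interface text tells. Its arguments: {"type":"object","properties":{"steps":{"type":"array","items":{"type":"object","properties":{"xyz":{"type":"array","items":{"type":"number"}},"delta_rot":{"type":"array","items":{"type":"number"}},"fingers":{"type":"number"}}}}},"required":["steps"]}

```bash
mkdir -p pics
cat > h.py <<'E'
from cell import *
import numpy as np, cv2
def save(n,f):
    im=snapshot(n); cv2.imwrite('pics/'+f,im[:,:,::-1]); return im
def ray(c,u,v):
    P=np.array(c['pose']); d=P[:3,:3]@np.array([(u-c['cx'])/c['fx'],(v-c['cy'])/c['fy'],1]); return P[:3,3],d/np.linalg.norm(d)
def onz(c,u,v,z):
    o,d=ray(c,u,v); return o+d*(z-o[2])/d[2]
def two(c1,p1,c2,p2):
    a,d=ray(c1,*p1); b,e=ray(c2,*p2)
    s=np.linalg.lstsq(np.c_[d,-e],b-a,rcond=None)[0]; x=a+d*s[0]; y=b+e*s[1]
    return (x+y)/2, np.linalg.norm(x-y)
def proj(c,p):
    q=np.linalg.inv(np.array(c['pose']))@np.r_[p,1]; return np.array([c['cx']+c['fx']*q[0]/q[2],c['cy']+c['fy']*q[1]/q[2]])
E
python3 - <<'E'
from h import *
a=save('scene','scene0.png');b=save('side','side0.png')
cv2.imwrite('pics/both0.png',cv2.resize(np.vstack([a,b]),(450,675))[:,:,::-1][:600])
for n in('scene','side'):
    c=camera_model(n);print(n,c['fx'],c['cx'],c['cy'],np.round(c['pose'],3).tolist())
s=sense();print(s['time_s'],s['ee_rot'],s['finger_gap'])
E
```

```text
scene 498.218617660923 259.1675166637782 196.0296378534712 [[-0.568, -0.644, 0.513, -0.35], [-0.823, 0.455, -0.341, 0.552], [-0.014, -0.615, -0.788, 1.371], [0.0, 0.0, 0.0, 1.0]]
side 415.05953395452826 252.15282123401877 192.07584541414388 [[-0.998, -0.026, 0.06, 0.464], [-0.063, 0.64, -0.766, 0.896], [-0.018, -0.768, -0.64, 0.833], [0.0, 0.0, 0.0, 1.0]]
0.1 [[ 9.72326544e-01  2.33625861e-01 -2.19088896e-04]
 [ 2.33625894e-01 -9.72325097e-01  1.68740752e-03]
 [ 1.81196402e-04 -1.69189596e-03 -9.99998552e-01]] 0.08542907830551925
```

View pics/scene0.png

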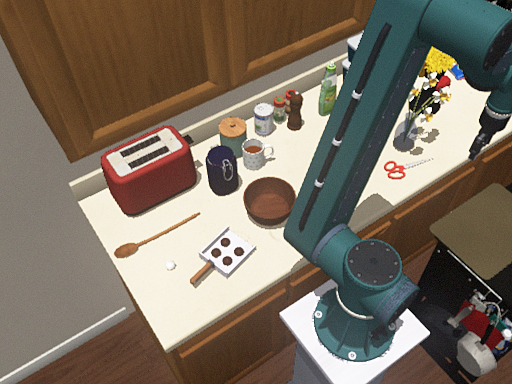

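View pics/side0.png

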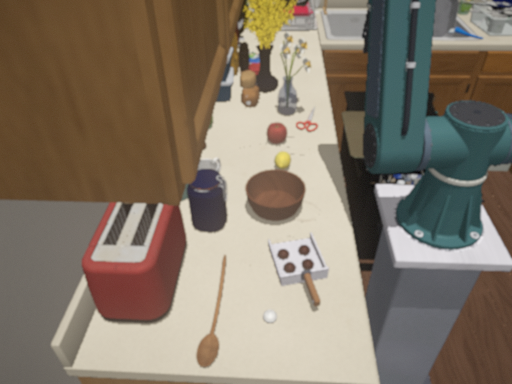

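The scene view shows the bowl at (270,202), the tray at (228,252) with its handle end at (195,280), a white look-alike at (170,265), and the spoon and mug; the lemon is hidden by the arm. The side view shows the lemon at (283,160), apple (277,132), bowl (275,195), tray (298,260), handle (311,288), and the white chestnut at (270,317).
Lemon candidates in the side view are the yellow fruit (283,160) and the yellow flowers (270,15). I choose (283,160). For the tray handle, the candidates are the wooden stick (311,288) and the spoon (215,310). I choose the stick at (311,288).

Run:
```python
from h import *
a=cv2.imread('pics/scene0.png');b=cv2.imread('pics/side0.png')
S=camera_model('scene');D=camera_model('side')
def blobs(im,lo,hi,roi,mn=20):
    h=cv2.cvtColor(im,cv2.COLOR_BGR2HSV);m=cv2.inRange(h,lo,hi);k=np.zeros_like(m);x0,y0,x1,y1=roi;k[y0:y1,x0:x1]=m[y0:y1,x0:x1]
    n,_,st,ce=cv2.connectedComponentsWithStats(k);return [(st[i].tolist(),ce[i].round(1).tolist()) for i in range(1,n) if st[i][4]>=mn]
print('lemon',blobs(b,(22,120,100),(35,255,255),(265,145,300,175)))
print('apple',blobs(b,(0,120,60),(8,255,255),(262,118,292,150)))
print('handle side',blobs(b,(5,100,40),(20,255,230),(295,262,330,310)))
print('handle scene',blobs(a,(5,100,40),(20,255,230),(185,255,220,290)))
print('nuts side',blobs(b,(0,0,0),(20,255,110),(270,236,328,283),8))
print('nuts scene',blobs(a,(0,0,0),(20,255,110),(200,232,255,275),8))
print('bowl side',blobs(b,(0,60,0),(15,255,150),(240,165,310,222),100))
print('bowl scene',blobs(a,(0,60,0),(15,255,150),(238,170,300,230),100))
for n,p,z in[('lemon',(283,160),.028),('apple',(277,132),.036),('bowlrim',(275,190),.08),('traypan',(298,258),.004),('hend',(316,302),.036),('mug',(209,170),.08)]: print(n,onz(D,*p,z).round(3))
for n,p,z in[('bowlrim',(270,197),.08),('hend',(193,281),.036),('mug',(254,146),.09),('spoon head',(126,250),.01),('spoon tip',(199,214),.01)]: print(n,onz(S,*p,z).round(3))
print('two hend',two(S,(193,281),D,(316,302)))
cv2.imwrite('pics/crop1.png',np.hstack([cv2.resize(b[120:310,235:340],None,fx=3,fy=3,interpolation=2),cv2.resize(a[165:290,175:305],(390,375),interpolation=2).copy() if 0 else cv2.copyMakeBorder(cv2.resize(a[165:290,175:305],None,fx=3,fy=3,interpolation=2),0,195,0,0,0)]))
```

```text
lemon [([276, 153, 14, 15, 162], [282.3, 159.9])]
apple [([269, 124, 16, 11, 109], [276.7, 129.3])]
handle side [([305, 274, 14, 30, 141], [311.5, 288.3])]
handle scene [([190, 262, 21, 23, 124], [199.9, 272.7])]
nuts side [([299, 246, 10, 8, 53], [303.6, 249.8]), ([279, 250, 9, 8, 46], [282.6, 253.9]), ([303, 260, 10, 11, 68], [307.2, 264.5]), ([285, 264, 9, 8, 49], [289.0, 267.9]), ([302, 274, 2, 6, 11], [302.5, 276.3])]
nuts scene [([221, 238, 9, 9, 57], [224.9, 241.9]), ([211, 248, 10, 10, 59], [215.8, 252.4]), ([234, 248, 10, 8, 58], [238.5, 251.3]), ([223, 257, 9, 9, 59], [226.8, 260.7]), ([210, 264, 5, 4, 15], [212.3, 265.7]), ([202, 268, 7, 7, 10], [205.2, 271.3])]
bowl side [([246, 169, 59, 52, 2339], [275.0, 193.9])]
bowl scene [([244, 177, 52, 50, 1959], [269.0, 200.5])]
lemon [ 0.447 -0.239  0.028]
apple [ 0.47  -0.401  0.036]
bowlrim [ 0.47  -0.017  0.08 ]
traypan [0.404 0.167 0.004]
hend [0.369 0.325 0.036]
mug [ 0.672 -0.105  0.08 ]
bowlrim [ 0.465 -0.033  0.08 ]
hend [0.366 0.321 0.036]
mug [ 0.678 -0.115  0.09 ]
spoon head [0.601 0.437 0.01 ]
spoon tip [0.589 0.173 0.01 ]
two hend (array([0.36844033, 0.32078457, 0.03078425]), np.float64(0.000850726279914978))
```

View pics/crop1.png

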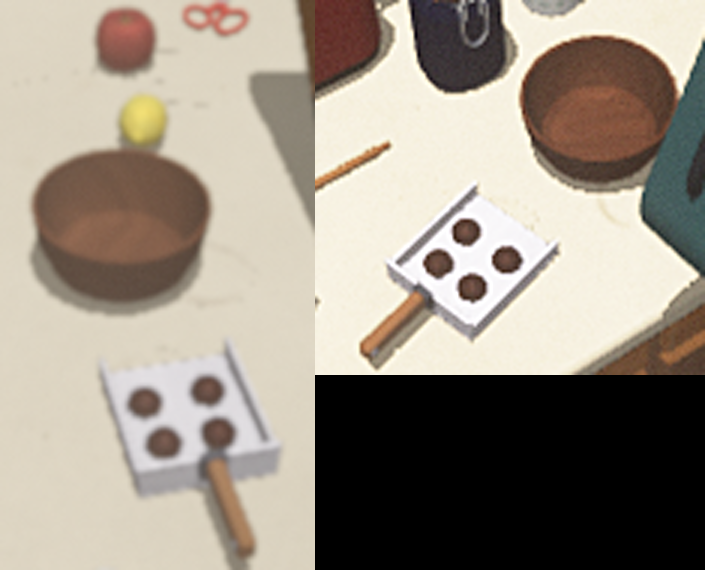

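The crop confirms the lemon (yellow fruit beyond the bowl) and the tray, with four brown nuts and its wooden handle pointing away from the bowl.

Call:
servo_tool(steps=[{"xyz":[32,-22,0],"fingers":0},{"xyz":[32,-22,0],"fingers":0},{"xyz":[32,-22,0],"fingers":0},{"xyz":[32,-22,0],"fingers":0},{"xyz":[32,-22,0],"fingers":0},{"xyz":[32,-22,0],"fingers":0},{"xyz":[32,-22,0],"fingers":0},{"xyz":[32,-22,0],"fingers":0}])

```text
invalid input at $.steps[0]: expected keys xyz, delta_rot, fingers
```

Call:
servo_tool(steps=[{"xyz":[32,-22,0],"fingers":0},{"xyz":[30,-22,0],"fingers":0},{"xyz":[20,-15,0],"fingers":0},{"xyz":[10,-8,0],"fingers":0},{"xyz":[0,0,0],"fingers":0},{"xyz":[0,0,0],"fingers":0},{"xyz":[0,0,0],"fingers":0},{"xyz":[0,0,0],"fingers":0}])

```text
invalid input at $.steps[0]: expected keys xyz, delta_rot, fingers
```

Run:
```python
from h import *
c=camera_model('wrist');s=sense();print(s['time_s'],s['eef_pos'],np.round(s['ee_rot'],3).tolist(),np.round(s['joint_pos']))
print(c['fx'],c['cx'],c['cy'],np.round(c['pose'],3).tolist())
im=save('wrist','w1.png');np.save('c1.npy',c,allow_pickle=True)
```

```text
0.1 [ 0.14007973 -0.58276534  0.23052246] [[0.972, 0.234, -0.0], [0.234, -0.972, 0.002], [0.0, -0.002, -1.0]] [-83.  21.  87.  -0.  73.  -7.]
281.7219243007112 252.5690570523294 190.56907811571924 [[0.234, -0.935, -0.265, 0.207], [-0.972, -0.226, -0.063, -0.566], [-0.001, 0.273, -0.962, 0.373], [0.0, 0.0, 0.0, 1.0]]
```

View pics/w1.png

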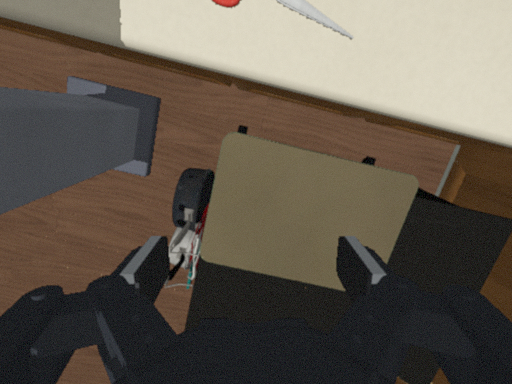

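The moves were refused, so the wrist picture still shows the starting place. I'll resend them with all keys.

Call:
servo_tool(steps=[{"xyz":[32,-22,0],"delta_rot":[0,0,0],"fingers":0},{"xyz":[32,-22,0],"delta_rot":[0,0,0],"fingers":0},{"xyz":[32,-22,0],"delta_rot":[0,0,0],"fingers":0},{"xyz":[32,-22,0],"delta_rot":[0,0,0],"fingers":0},{"xyz":[32,-22,0],"delta_rot":[0,0,0],"fingers":0},{"xyz":[32,-22,0],"delta_rot":[0,0,0],"fingers":0},{"xyz":[32,-22,0],"delta_rot":[0,0,0],"fingers":0},{"xyz":[32,-22,0],"delta_rot":[0,0,0],"fingers":0}])

```text
time_s: 0.82
eef_pos: [0.3487, -0.3507, 0.2312]
ee_rot: [[0.972, 0.233, -0.0], [0.233, -0.972, 0.0], [0.0, -0.0, -1.0]]
wrist_force: [1.0, -1.3, -1.7]
finger_gap: 0.0855
finger_force: 0.0
```

Call:
servo_tool(steps=[{"xyz":[30,-22,0],"delta_rot":[0,0,0],"fingers":0},{"xyz":[20,-20,0],"delta_rot":[0,0,0],"fingers":0},{"xyz":[10,-15,0],"delta_rot":[0,0,0],"fingers":0},{"xyz":[0,-10,0],"delta_rot":[0,0,0],"fingers":0},{"xyz":[0,0,0],"delta_rot":[0,0,0],"fingers":0},{"xyz":[0,0,0],"delta_rot":[0,0,0],"fingers":0},{"xyz":[0,0,0],"delta_rot":[0,0,0],"fingers":0},{"xyz":[0,0,0],"delta_rot":[0,0,0],"fingers":0}])

```text
time_s: 1.48
eef_pos: [0.3903, -0.2745, 0.2314]
ee_rot: [[0.973, 0.232, 0.0], [0.232, -0.973, -0.001], [0.0, 0.001, -1.0]]
wrist_force: [-0.7, -0.4, -0.2]
finger_gap: 0.0857
finger_force: 0.0
```

```bash
cat >> h.py <<'E'
def lemon(f):
    c=camera_model('wrist'); s=sense(); im=save('wrist',f)
    h=cv2.cvtColor(im,cv2.COLOR_RGB2HSV); m=cv2.inRange(h,(22,110,80),(35,255,255))
    cs=cv2.findContours(m,cv2.RETR_EXTERNAL,cv2.CHAIN_APPROX_NONE)[0]; k=max(cs,key=cv2.contourArea)
    e=cv2.fitEllipse(k); a=np.radians(e[2]+90); p=np.array(e[0]); q=np.array([np.cos(a),np.sin(a)])*e[1][1]/2
    C=onz(c,*p,.028); A=onz(c,*(p-q),.028);B=onz(c,*(p+q),.028)
    print(s['time_s'],s['eef_pos'].round(4) if hasattr(s['eef_pos'],'round') else s['eef_pos'],np.round(e,1) if 0 else e); print('C',C.round(4),'axis deg',np.degrees(np.arctan2(*(B-A)[1::-1])).round(1),'len',np.linalg.norm(B-A).round(4))
    R=np.array(s['ee_rot']); print('C-tcp in tool mm',(R.T@(C-np.array(s['eef_pos']))*1000).round(1),'axis tool',(R.T@((B-A)/np.linalg.norm(B-A))).round(3))
    return c,p
E
python3 - <<'E'
from h import *
c,p=lemon('w2.png');np.save('c1.npy',dict(c=c,p=p),allow_pickle=True)
E
```

```text
1.4833 [ 0.3903 -0.2745  0.2314] ((235.72982788085938, 115.47430419921875), (44.95115280151367, 60.551856994628906), 116.57789611816406)
C [ 0.4477 -0.2401  0.028 ] axis deg 77.5 len 0.071
C-tcp in tool mm [ 63.8 -20.3 203.4] axis tool [ 0.437 -0.899 -0.   ]
```

View pics/w2.png

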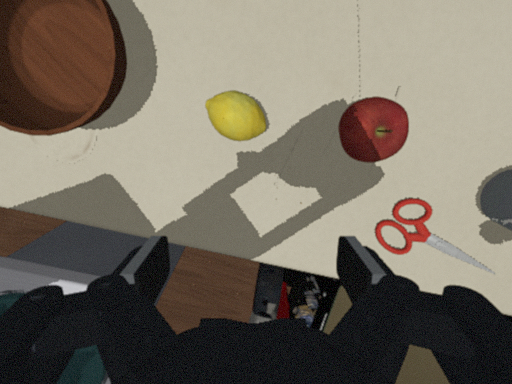

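The wrist view shows the lemon at (236,115), its long axis slanting about 27° down-right, the bowl top-left at (50,60), and the apple at (375,130).

Call:
servo_tool(steps=[{"xyz":[32,-10,0],"delta_rot":[0,0,0],"fingers":0},{"xyz":[32,-10,0],"delta_rot":[0,0,0],"fingers":0},{"xyz":[0,0,0],"delta_rot":[0,0,-0.12],"fingers":0},{"xyz":[0,0,0],"delta_rot":[0,0,-0.12],"fingers":0},{"xyz":[0,0,0],"delta_rot":[0,0,-0.12],"fingers":0},{"xyz":[0,0,0],"delta_rot":[0,0,-0.12],"fingers":0},{"xyz":[0,0,0],"delta_rot":[0,0,-0.12],"fingers":0},{"xyz":[0,0,0],"delta_rot":[0,0,-0.12],"fingers":0}])

```text
time_s: 2.2
eef_pos: [0.4481, -0.2398, 0.2312]
ee_rot: [[0.573, 0.819, -0.0], [0.819, -0.573, 0.0], [-0.0, -0.0, -1.0]]
wrist_force: [0.9, 0.7, 0.2]
finger_gap: 0.0854
finger_force: 0.0
```

Call:
servo_tool(steps=[{"xyz":[0,0,0],"delta_rot":[0,0,-0.12],"fingers":0},{"xyz":[0,0,0],"delta_rot":[0,0,-0.12],"fingers":0},{"xyz":[0,0,0],"delta_rot":[0,0,-0.12],"fingers":0},{"xyz":[0,0,0],"delta_rot":[0,0,-0.04],"fingers":0},{"xyz":[0,0,0],"delta_rot":[0,0,0],"fingers":0},{"xyz":[0,0,0],"delta_rot":[0,0,0],"fingers":0},{"xyz":[0,0,0],"delta_rot":[0,0,0],"fingers":0},{"xyz":[0,0,0],"delta_rot":[0,0,0],"fingers":0}])

```text
time_s: 2.87
eef_pos: [0.4481, -0.2392, 0.2313]
ee_rot: [[0.215, 0.977, -0.0], [0.977, -0.215, 0.0], [0.0, -0.0, -1.0]]
wrist_force: [-0.5, -0.2, -0.9]
finger_gap: 0.0854
finger_force: 0.0
```

Run:
```python
from h import *
c,p=lemon('w3.png');o=np.load('c1.npy',allow_pickle=True).item()
print('two-view lemon',two(o['c'],o['p'],c,p))
# bowl: foot-to-rim silhouettes in scene/side -> rim ellipse extremes
a=cv2.imread('pics/side0.png');D=camera_model('side');S=camera_model('scene')
# rim left/right extremes
def circ(im,cam,roi):
    x0,y0,x1,y1=roi;h=cv2.cvtColor(im,cv2.COLOR_BGR2HSV);m=cv2.inRange(h,(0,60,0),(15,255,150));k=np.zeros_like(m);k[y0:y1,x0:x1]=m[y0:y1,x0:x1]
    ct=max(cv2.findContours(k,cv2.RETR_EXTERNAL,cv2.CHAIN_APPROX_NONE)[0],key=cv2.contourArea)
    P=np.array([onz(cam,*q,.08)[:2] for q in ct[:,0]])
    # far side & sides of contour are the rim; drop near-side points iteratively
    n=np.array(cam['pose'])[:2,3]
    for _ in range(20):
        A=np.c_[2*P,np.ones(len(P))];x=np.linalg.lstsq(A,(P**2).sum(1),rcond=None)[0];r=np.sqrt(x[2]+x[0]**2+x[1]**2)
        e=np.hypot(*(P-x[:2]).T)-r
        if abs(e).max()<.003:break
        P=P[abs(e)<max(.003,.85*abs(e).max())]
    return x[:2].round(4),r.round(4),len(P)
print(circ(a,D,(240,165,310,222)))
print(circ(cv2.imread('pics/scene0.png'),S,(238,170,300,230)))
```

```text
2.8667 [ 0.4481 -0.2392  0.2313] ((251.85769653320312, 168.86302185058594), (42.17441177368164, 56.03888702392578), 178.98095703125)
C [ 0.4471 -0.2394  0.028 ] axis deg 78.6 len 0.0713
C-tcp in tool mm [ -0.4  -0.9 203.3] axis tool [ 1.    -0.017  0.   ]
two-view lemon (array([ 0.4473038 , -0.23994406,  0.02528902]), np.float64(0.0005912599314830991))
(array([ 0.4557, -0.0049]), np.float64(0.109), 56)
(array([ 0.4557, -0.0233]), np.float64(0.0967), 59)
```

View pics/w3.png

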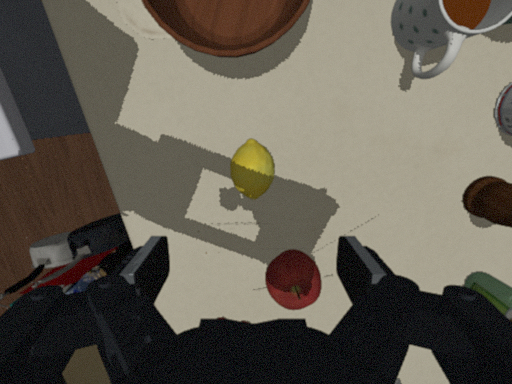

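The lemon is centred under the tool at (252,169), with its axis along tool x. Descending.

Call:
servo_tool(steps=[{"xyz":[0,-1,35],"delta_rot":[0,0,0],"fingers":0},{"xyz":[0,0,35],"delta_rot":[0,0,0],"fingers":0},{"xyz":[0,0,35],"delta_rot":[0,0,0],"fingers":0},{"xyz":[0,0,35],"delta_rot":[0,0,0],"fingers":0},{"xyz":[0,0,35],"delta_rot":[0,0,0],"fingers":0},{"xyz":[0,0,25],"delta_rot":[0,0,0],"fingers":0},{"xyz":[0,0,15],"delta_rot":[0,0,0],"fingers":0},{"xyz":[0,0,10],"delta_rot":[0,0,0],"fingers":0}])

```text
time_s: 3.58
eef_pos: [0.4463, -0.238, 0.0043]
ee_rot: [[0.214, 0.977, -0.002], [0.977, -0.214, 0.002], [0.001, -0.003, -1.0]]
wrist_force: [-0.7, 0.2, -0.5]
finger_gap: 0.0854
finger_force: 0.0
```

Call:
servo_tool(steps=[{"xyz":[0,0,0],"delta_rot":[0,0,0],"fingers":0},{"xyz":[0,0,0],"delta_rot":[0,0,0],"fingers":0.3},{"xyz":[0,0,0],"delta_rot":[0,0,0],"fingers":0.4},{"xyz":[0,0,0],"delta_rot":[0,0,0],"fingers":0.5},{"xyz":[0,0,0],"delta_rot":[0,0,0],"fingers":0.6},{"xyz":[0,0,0],"delta_rot":[0,0,0],"fingers":0.6},{"xyz":[0,0,0],"delta_rot":[0,0,0],"fingers":0.6},{"xyz":[0,0,0],"delta_rot":[0,0,0],"fingers":0.6}])

```text
time_s: 4.25
eef_pos: [0.4483, -0.2394, 0.0082]
ee_rot: [[0.213, 0.977, 0.003], [0.977, -0.213, -0.002], [-0.001, 0.003, -1.0]]
wrist_force: [-0.8, 1.0, 7.0]
finger_gap: 0.052
finger_force: 61.1
```

Call:
servo_tool(steps=[{"xyz":[0,0,-20],"delta_rot":[0,0,0],"fingers":0.6},{"xyz":[0,0,-30],"delta_rot":[0,0,0],"fingers":0.6},{"xyz":[0,0,-35],"delta_rot":[0,0,0],"fingers":0.6},{"xyz":[0,0,-35],"delta_rot":[0,0,0],"fingers":0.6},{"xyz":[0,0,-35],"delta_rot":[0,0,0],"fingers":0.6},{"xyz":[20,0,-20],"delta_rot":[0,0,0],"fingers":0.6},{"xyz":[35,0,0],"delta_rot":[0,0,0],"fingers":0.6},{"xyz":[20,0,0],"delta_rot":[0,0,0],"fingers":0.6}])

```text
time_s: 4.92
eef_pos: [0.4647, -0.1642, 0.1845]
ee_rot: [[0.215, 0.977, 0.006], [0.977, -0.215, -0.002], [-0.0, 0.006, -1.0]]
wrist_force: [-0.0, 0.2, -1.4]
finger_gap: 0.0519
finger_force: 63.1
```

Call:
servo_tool(steps=[{"xyz":[10,0,0],"delta_rot":[0,0,0],"fingers":0.6},{"xyz":[0,0,0],"delta_rot":[0,0,0],"fingers":0.6},{"xyz":[0,0,0],"delta_rot":[0,0,0],"fingers":0.6},{"xyz":[0,0,0],"delta_rot":[0,0,0],"fingers":0.6},{"xyz":[0,0,0],"delta_rot":[0,0,0],"fingers":0.6},{"xyz":[0,0,0],"delta_rot":[0,0,0],"fingers":0.6},{"xyz":[0,0,0],"delta_rot":[0,0,0],"fingers":0.6},{"xyz":[0,0,0],"delta_rot":[0,0,0],"fingers":0.6}])

```text
time_s: 5.58
eef_pos: [0.4652, -0.1561, 0.1811]
ee_rot: [[0.214, 0.977, -0.0], [0.977, -0.214, 0.0], [0.0, -0.0, -1.0]]
wrist_force: [0.3, 0.4, -1.7]
finger_gap: 0.052
finger_force: 63.1
```

Run:
```python
from h import *
c=camera_model('wrist');s=sense();im=save('wrist','w4.png');np.save('c4.npy',c,allow_pickle=True)
print(s['time_s'],s['eef_pos'],s['finger_gap'])
```

```text
5.5833 [ 0.46524368 -0.15612818  0.18110646] 0.05197123774086854
```

View pics/w4.png

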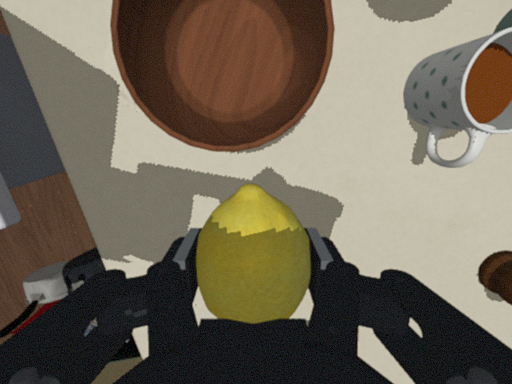

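The lemon is held at (255,255), and the bowl rim shows as a clean arc, lowest at about (232,150). I'll fit it.

Run:
```python
from h import *
im=cv2.imread('pics/w4.png');c=np.load('c4.npy',allow_pickle=True).item()
h=cv2.cvtColor(im,cv2.COLOR_BGR2HSV);m=cv2.inRange(h,(0,90,20),(14,255,190));m[165:]=0;m[:,:95]=0;m[:,350:]=0
m=cv2.morphologyEx(m,cv2.MORPH_OPEN,np.ones((3,3)))
k=max(cv2.findContours(m,cv2.RETR_EXTERNAL,cv2.CHAIN_APPROX_NONE)[0],key=cv2.contourArea)[:,0]
k=k[k[:,1]>2];print(k.min(0),k.max(0))
from scipy.optimize import least_squares
for z in(.07,.08,.09):
    P=np.array([onz(c,*q,z)[:2] for q in k])
    f=least_squares(lambda x:np.hypot(*(P-x[:2]).T)-x[2],[.46,-.02,.088],loss='soft_l1',f_scale=.001)
    print(z,f.x.round(4),np.abs(f.fun).mean().round(4))
P=f.x
s=sense();R=np.array(s['ee_rot']);
z=.08;P=np.array([onz(c,*q,z)[:2] for q in k]);f=least_squares(lambda x:np.hypot(*(P-x[:2]).T)-x[2],[.46,-.02,.088],loss='soft_l1',f_scale=.001)
print('tool shift mm',(R.T@(np.r_[f.x[:2],0]-np.r_[s['eef_pos'][:2],0])*1000).round(1))
print('proj centre in side/scene',proj(camera_model('side'),[*f.x[:2],.08]),proj(camera_model('scene'),[*f.x[:2],.08]))
```

```text
[111   3] [333 151]
0.07 [ 0.4697 -0.0397  0.0812] 0.0064
0.08 [ 0.4701 -0.0416  0.078 ] 0.0061
0.09 [ 0.4705 -0.0436  0.0748] 0.0059
tool shift mm [112.8 -19.7   0. ]
proj centre in side/scene [274.98049153 184.64105545] [271.28875681 194.84691713]
```

Run:
```python
from h import *
from scipy.optimize import least_squares
im=cv2.imread('pics/w4.png');c=np.load('c4.npy',allow_pickle=True).item()
h=cv2.cvtColor(im,cv2.COLOR_BGR2HSV);m=cv2.inRange(h,(0,70,10),(16,255,200));m[165:]=0;m[:,:95]=0;m[:,350:]=0
m=cv2.morphologyEx(m,cv2.MORPH_OPEN,np.ones((3,3)))
k=[]
for x in range(135,320):
    y=np.where(m[:,x])[0]
    if len(y):k.append((x,y.max()+.5))
for y in range(5,100):
    x=np.where(m[y])[0]
    k+=[(x.min()-.5,y),(x.max()+.5,y)]
for z in(.07,.08,.09):
    P=np.array([onz(c,*q,z)[:2] for q in k])
    f=least_squares(lambda x:np.hypot(*(P-x[:2]).T)-x[2],[.46,-.02,.088],loss='soft_l1',f_scale=.001)
    print(z,f.x.round(4),np.abs(f.fun).mean().round(4))
    if z==.08:x=f.x
s=sense();R=np.array(s['ee_rot'])
print('tool shift mm',(R.T@(np.r_[x[:2],0]-np.r_[s['eef_pos'][:2],0])*1000).round(1))
```

```text
0.07 [ 0.4677 -0.0293  0.09  ] 0.0003
0.08 [ 0.4682 -0.0317  0.0865] 0.0003
0.09 [ 0.4687 -0.034   0.0829] 0.0003
tool shift mm [122.1 -23.8   0. ]
```

Call:
servo_tool(steps=[{"xyz":[20,-4,0],"delta_rot":[0,0,0],"fingers":0.6},{"xyz":[35,-7,0],"delta_rot":[0,0,0],"fingers":0.6},{"xyz":[35,-7,0],"delta_rot":[0,0,0],"fingers":0.6},{"xyz":[20,-4,0],"delta_rot":[0,0,0],"fingers":0.6},{"xyz":[8,-1,10],"delta_rot":[0,0,0],"fingers":0.6},{"xyz":[0,0,25],"delta_rot":[0,0,0],"fingers":0.6},{"xyz":[0,0,25],"delta_rot":[0,0,0],"fingers":0.6},{"xyz":[0,0,10],"delta_rot":[0,0,0],"fingers":0.6}])

```text
time_s: 6.3
eef_pos: [0.4666, -0.0348, 0.1091]
ee_rot: [[0.213, 0.977, -0.003], [0.977, -0.213, 0.001], [0.0, -0.003, -1.0]]
wrist_force: [-0.4, -0.1, -0.9]
finger_gap: 0.0519
finger_force: 63.1
```

Call:
servo_tool(steps=[{"xyz":[0,0,10],"delta_rot":[0,0,0],"fingers":0.6},{"xyz":[0,0,15],"delta_rot":[0,0,0],"fingers":0.6},{"xyz":[0,0,15],"delta_rot":[0,0,0],"fingers":0.6},{"xyz":[0,0,15],"delta_rot":[0,0,0],"fingers":0.6},{"xyz":[0,0,15],"delta_rot":[0,0,0],"fingers":0.6},{"xyz":[0,0,10],"delta_rot":[0,0,0],"fingers":0.6},{"xyz":[0,0,0],"delta_rot":[0,0,0],"fingers":0.6},{"xyz":[0,0,0],"delta_rot":[0,0,0],"fingers":0.6}])

```text
time_s: 6.97
eef_pos: [0.4678, -0.0355, 0.031]
ee_rot: [[0.213, 0.977, -0.001], [0.977, -0.213, 0.0], [0.0, -0.001, -1.0]]
wrist_force: [-0.0, -0.1, -1.5]
finger_gap: 0.0519
finger_force: 63.1
```

Call:
servo_tool(steps=[{"xyz":[0,0,3],"delta_rot":[0,0,0],"fingers":0.6},{"xyz":[0,0,3],"delta_rot":[0,0,0],"fingers":0.6},{"xyz":[0,0,3],"delta_rot":[0,0,0],"fingers":0.6},{"xyz":[0,0,2],"delta_rot":[0,0,0],"fingers":0.6},{"xyz":[0,0,1],"delta_rot":[0,0,0],"fingers":0.6},{"xyz":[0,0,0],"delta_rot":[0,0,0],"fingers":0.6},{"xyz":[0,0,0],"delta_rot":[0,0,0],"fingers":0.6},{"xyz":[0,0,0],"delta_rot":[0,0,0],"fingers":0.6}])

```text
time_s: 7.63
eef_pos: [0.4681, -0.0354, 0.0194]
ee_rot: [[0.213, 0.977, 0.0], [0.977, -0.213, 0.0], [0.0, 0.0, -1.0]]
wrist_force: [0.4, -0.3, -1.9]
finger_gap: 0.0521
finger_force: 63.1
```

Call:
servo_tool(steps=[{"xyz":[0,0,1],"delta_rot":[0,0,0],"fingers":0.6},{"xyz":[0,0,1],"delta_rot":[0,0,0],"fingers":0.6},{"xyz":[0,0,0],"delta_rot":[0,0,0],"fingers":0.6},{"xyz":[0,0,0],"delta_rot":[0,0,0],"fingers":0.4},{"xyz":[0,0,0],"delta_rot":[0,0,0],"fingers":0.36},{"xyz":[0,0,0],"delta_rot":[0,0,0],"fingers":0.32},{"xyz":[0,0,0],"delta_rot":[0,0,0],"fingers":0.28},{"xyz":[0,0,0],"delta_rot":[0,0,0],"fingers":0.28}])

```text
time_s: 8.3
eef_pos: [0.4682, -0.0354, 0.0174]
ee_rot: [[0.213, 0.977, 0.0], [0.977, -0.213, 0.0], [0.0, 0.0, -1.0]]
wrist_force: [-0.6, 0.5, -0.0]
finger_gap: 0.0617
finger_force: 0.0
```

Call:
servo_tool(steps=[{"xyz":[0,0,-8],"delta_rot":[0,0,0],"fingers":0.28},{"xyz":[0,0,-20],"delta_rot":[0,0,0],"fingers":0.28},{"xyz":[0,0,-35],"delta_rot":[0,0,0],"fingers":0.28},{"xyz":[0,0,-35],"delta_rot":[0,0,0],"fingers":0.28},{"xyz":[0,0,-35],"delta_rot":[0,0,0],"fingers":0.28},{"xyz":[0,0,-35],"delta_rot":[0,0,-0.11],"fingers":0.28},{"xyz":[0,0,-35],"delta_rot":[0,0,-0.11],"fingers":0.2},{"xyz":[0,0,-30],"delta_rot":[0,0,-0.11],"fingers":0.2}])

```text
time_s: 8.97
eef_pos: [0.468, -0.0354, 0.2536]
ee_rot: [[-0.12, 0.993, 0.002], [0.993, 0.12, -0.0], [-0.001, 0.002, -1.0]]
wrist_force: [-0.2, 0.2, -0.3]
finger_gap: 0.0681
finger_force: 0.0
```

Call:
servo_tool(steps=[{"xyz":[35,0,0],"delta_rot":[0,0,-0.11],"fingers":0},{"xyz":[35,0,0],"delta_rot":[0,0,0],"fingers":0},{"xyz":[35,0,0],"delta_rot":[0,0,0],"fingers":0},{"xyz":[30,0,0],"delta_rot":[0,0,0],"fingers":0},{"xyz":[20,0,0],"delta_rot":[0,0,0],"fingers":0},{"xyz":[0,0,0],"delta_rot":[0,0.05,0],"fingers":0},{"xyz":[0,0,0],"delta_rot":[0,0.1,0],"fingers":0},{"xyz":[0,0,0],"delta_rot":[0,0.1,0],"fingers":0}])

```text
time_s: 9.63
eef_pos: [0.4371, 0.1183, 0.2519]
ee_rot: [[-0.222, 0.974, -0.054], [0.942, 0.228, 0.245], [0.251, 0.004, -0.968]]
wrist_force: [-0.5, -0.2, 0.3]
finger_gap: 0.0854
finger_force: 0.0
```

Run:
```python
from h import *
s=sense();print(s['time_s'],np.round(s['eef_pos'],3),np.round(s['joint_pos'],1))
```

```text
9.6333 [0.437 0.118 0.252] [ -5.3   8.2 102.6  14.4  74.2 -23. ]
```

Call:
servo_tool(steps=[{"xyz":[0,0,0],"delta_rot":[0,0.1,0],"fingers":0},{"xyz":[0,0,0],"delta_rot":[0,0.1,0],"fingers":0},{"xyz":[0,0,0],"delta_rot":[0,0.1,0],"fingers":0},{"xyz":[0,0,0],"delta_rot":[0,0.1,0],"fingers":0},{"xyz":[0,0,0],"delta_rot":[0,0.1,0],"fingers":0},{"xyz":[0,0,0],"delta_rot":[0,0.1,0],"fingers":0},{"xyz":[0,0,0],"delta_rot":[0,0,0],"fingers":0},{"xyz":[0,0,0],"delta_rot":[0,0,0],"fingers":0}])

```text
time_s: 10.3
eef_pos: [0.4373, 0.1155, 0.2498]
ee_rot: [[-0.144, 0.975, -0.168], [0.644, 0.221, 0.732], [0.751, -0.002, -0.66]]
wrist_force: [-0.3, -0.4, 0.7]
finger_gap: 0.0853
finger_force: 0.0
```

Run:
```python
from h import *
s=sense();print(s['time_s'],np.round(s['eef_pos'],3),np.round(s['joint_pos'],1),np.round(s['ee_rot'],3).tolist())
a=save('side','side1.png');b=save('scene','scene1.png')
cv2.imwrite('pics/c5.png',np.hstack([cv2.resize(a[100:340,170:400],(400,417)),cv2.resize(b[100:340,120:350],(400,417))])[:,:,::-1] if 0 else cv2.cvtColor(np.hstack([cv2.resize(a[100:340,170:400],(400,417)),cv2.resize(b[100:340,120:350],(400,417))]),cv2.COLOR_RGB2BGR))
```

```text
10.3 [0.437 0.116 0.25 ] [-25.   21.7 102.9  36.3  90.3 -49.3] [[-0.144, 0.975, -0.168], [0.644, 0.221, 0.732], [0.751, -0.002, -0.66]]
```

View pics/c5.png

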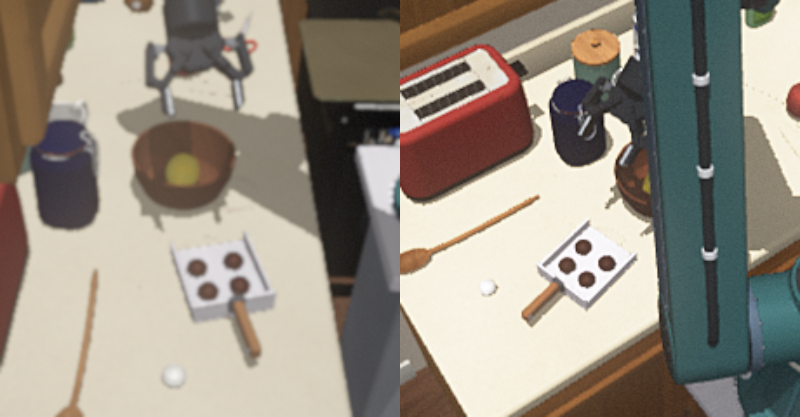

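The view shows the lemon lying in the bowl, the tray unmoved with its four nuts, and the tool tilted about 49° at the pouring place, so that pose is reachable. Untilting and going to the handle.

Call:
servo_tool(steps=[{"xyz":[0,0,0],"delta_rot":[0,-0.12,0],"fingers":0},{"xyz":[0,0,0],"delta_rot":[0,-0.12,0],"fingers":0},{"xyz":[0,0,0],"delta_rot":[0,-0.12,0],"fingers":0},{"xyz":[0,0,0],"delta_rot":[0,-0.12,0],"fingers":0},{"xyz":[0,0,0],"delta_rot":[0,-0.12,0],"fingers":0},{"xyz":[0,0,0],"delta_rot":[0,-0.12,0],"fingers":0},{"xyz":[0,0,0],"delta_rot":[0,-0.12,0],"fingers":0},{"xyz":[0,0,0],"delta_rot":[0,-0.01,0],"fingers":0}])

```text
time_s: 11.07
eef_pos: [0.4365, 0.1205, 0.2533]
ee_rot: [[-0.23, 0.973, 0.008], [0.973, 0.231, -0.003], [-0.005, 0.007, -1.0]]
wrist_force: [-0.8, 1.1, -0.5]
finger_gap: 0.0852
finger_force: 0.0
```

Call:
servo_tool(steps=[{"xyz":[30,-6,0],"delta_rot":[0,0,0],"fingers":0},{"xyz":[35,-6,0],"delta_rot":[0,0,0],"fingers":0},{"xyz":[35,-6,0],"delta_rot":[0,0,0],"fingers":0},{"xyz":[20,-4,0],"delta_rot":[0,0,0],"fingers":0},{"xyz":[8,-2,0],"delta_rot":[0,0,0],"fingers":0},{"xyz":[0,0,0],"delta_rot":[0,0,0],"fingers":0},{"xyz":[0,0,0],"delta_rot":[0,0,0],"fingers":0},{"xyz":[0,0,0],"delta_rot":[0,0,0],"fingers":0}])

```text
time_s: 11.73
eef_pos: [0.3858, 0.2348, 0.2506]
ee_rot: [[-0.223, 0.975, 0.001], [0.975, 0.223, 0.0], [-0.0, 0.001, -1.0]]
wrist_force: [-0.6, -0.1, -1.0]
finger_gap: 0.0854
finger_force: 0.0
```

Run:
```python
from h import *
c=camera_model('wrist');s=sense();im=save('wrist','w6.png');np.save('c6.npy',c,allow_pickle=True)
print(s['time_s'],s['eef_pos'],np.round(s['ee_rot'],3).tolist(),np.round(s['joint_pos']))
```

```text
11.7333 [0.38581382 0.23481742 0.25062856] [[-0.223, 0.975, 0.001], [0.975, 0.223, 0.0], [-0.0, 0.001, -1.0]] [ 23.   7. 102.  -0.  71.  10.]
```

View pics/w6.png

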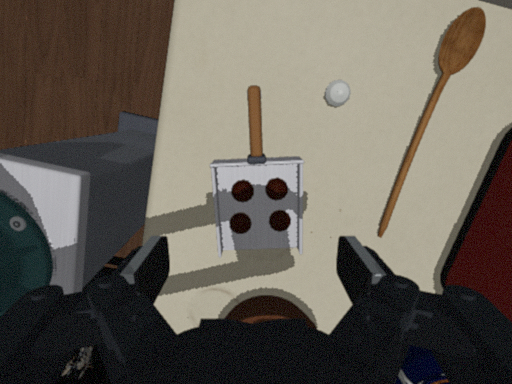

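The wrist view shows the handle from (254,87) to (257,158), the pan around (258,205) with four nuts, the white look-alike at (338,93), and the spoon to the right.

Run:
```python
from h import *
def hd(im,roi):
    x0,y0,x1,y1=roi;h=cv2.cvtColor(im,cv2.COLOR_BGR2HSV);m=cv2.inRange(h,(5,100,40),(20,255,240));k=np.zeros_like(m);k[y0:y1,x0:x1]=m[y0:y1,x0:x1]
    ct=max(cv2.findContours(k,cv2.RETR_EXTERNAL,cv2.CHAIN_APPROX_NONE)[0],key=cv2.contourArea)[:,0].astype(np.float32)
    vx,vy,x,y=cv2.fitLine(ct,cv2.DIST_L2,0,.01,.01).ravel();t=(ct-[x,y])@[vx,vy]
    return ct.mean(0)*0+np.array([x,y])+np.array([vx,vy])*((t.min()+t.max())/2), [np.array([x,y])+np.array([vx,vy])*q for q in(t.min(),t.max())]
c=np.load('c6.npy',allow_pickle=True).item();S=camera_model('scene');D=camera_model('side')
mw,ew=hd(cv2.imread('pics/w6.png'),(235,75,275,157));ms,es=hd(cv2.imread('pics/scene1.png'),(185,255,220,290));md,ed=hd(cv2.imread('pics/side1.png'),(295,262,330,310))
print(mw,ew,ms,md)
print('mid w-scene',two(c,mw,S,ms),'w-side',two(c,mw,D,md))
for z in(.036,.047):
    A,B=[onz(c,*e,z) for e in ew]; print(z,A.round(4),B.round(4),'dir',np.degrees(np.arctan2(*(A-B)[1::-1])).round(1) ,np.linalg.norm(A-B).round(4))
s=sense();R=np.array(s['ee_rot']);A,B=[onz(c,*e,.042) for e in ew]
far=A if A[1]>B[1] else B;near=B if A[1]>B[1] else A;u=(far-near)/np.linalg.norm(far-near)
G=far-u*.044; print('grip',G,'tool mm',(R.T@(G-np.array(s['eef_pos']))*1000).round(1),'u tool',(R.T@u).round(3))
```

```text
[254.73341 120.99022] [array([253.26318,  85.90516], dtype=float32), array([256.20364, 156.07527], dtype=float32)] [200.18279 272.69604] [311.58432 288.46762]
mid w-scene (array([0.37558693, 0.29081517, 0.04073763]), np.float64(0.0012686246284838731)) w-side (array([0.37665745, 0.29125969, 0.040327  ]), np.float64(0.0017775974171156978))
0.036 [0.365  0.3305 0.036 ] [0.3875 0.2494 0.036 ] dir 105.5 0.0842
0.047 [0.3651 0.3296 0.047 ] [0.3869 0.251  0.047 ] dir 105.5 0.0816
grip [0.37681953 0.28762496 0.042     ] tool mm [ 53.6   2.8 208.5] u tool [ 0.999 -0.047 -0.   ]
```

Call:
servo_tool(steps=[{"xyz":[27,1.5,20],"delta_rot":[0,0,-0.047],"fingers":0.2},{"xyz":[27,2.5,25],"delta_rot":[0,0,0],"fingers":0.3},{"xyz":[0,0,35],"delta_rot":[0,0,0],"fingers":0.3},{"xyz":[0,0,35],"delta_rot":[0,0,0],"fingers":0.3},{"xyz":[0,0,35],"delta_rot":[0,0,0],"fingers":0.3},{"xyz":[0,0,35],"delta_rot":[0,0,0],"fingers":0.3},{"xyz":[0,0,25],"delta_rot":[0,0,0],"fingers":0.3},{"xyz":[0,0,15],"delta_rot":[0,0,0],"fingers":0.3}])

```text
time_s: 12.45
eef_pos: [0.3752, 0.2872, 0.0226]
ee_rot: [[-0.267, 0.964, -0.003], [0.964, 0.267, -0.002], [-0.001, -0.004, -1.0]]
wrist_force: [-0.1, -0.6, -0.4]
finger_gap: 0.0597
finger_force: 0.0
```

Call:
servo_tool(steps=[{"xyz":[0,0,7],"delta_rot":[0,0,0],"fingers":0.3},{"xyz":[0,0,0],"delta_rot":[0,0,0],"fingers":0.3},{"xyz":[0,0,0],"delta_rot":[0,0,0],"fingers":0.5},{"xyz":[0,0,0],"delta_rot":[0,0,0],"fingers":0.6},{"xyz":[0,0,0],"delta_rot":[0,0,0],"fingers":0.7},{"xyz":[0,0,0],"delta_rot":[0,0,0],"fingers":0.8},{"xyz":[0,0,0],"delta_rot":[0,0,0],"fingers":0.9},{"xyz":[0,0,0],"delta_rot":[0,0,0],"fingers":0.95}])

```text
time_s: 13.12
eef_pos: [0.3766, 0.2896, 0.0193]
ee_rot: [[-0.269, 0.963, 0.002], [0.963, 0.269, 0.001], [0.001, 0.002, -1.0]]
wrist_force: [-0.6, -0.5, 7.2]
finger_gap: 0.0152
finger_force: 59.2
```

Call:
servo_tool(steps=[{"xyz":[0,0,0],"delta_rot":[0,0,0],"fingers":1},{"xyz":[0,0,0],"delta_rot":[0,0,0],"fingers":1},{"xyz":[0,0,0],"delta_rot":[0,0,0],"fingers":1},{"xyz":[0,0,0],"delta_rot":[0,0,0],"fingers":1},{"xyz":[0,0,-3],"delta_rot":[0,0,0],"fingers":1},{"xyz":[0,0,-5],"delta_rot":[0,0,0],"fingers":1},{"xyz":[0,0,-5],"delta_rot":[0,0,0],"fingers":1},{"xyz":[0,0,0],"delta_rot":[0,0,0],"fingers":1}])

```text
time_s: 13.78
eef_pos: [0.3763, 0.2894, 0.0323]
ee_rot: [[-0.269, 0.963, 0.001], [0.963, 0.269, 0.001], [0.0, 0.001, -1.0]]
wrist_force: [0.1, -0.6, -1.3]
finger_gap: 0.0152
finger_force: 58.5
```

Call:
servo_tool(steps=[{"xyz":[0,0,-5],"delta_rot":[0,0,0],"fingers":1},{"xyz":[0,0,-12],"delta_rot":[0,0,0],"fingers":1},{"xyz":[0,0,-18],"delta_rot":[0,0,0],"fingers":1},{"xyz":[0,0,-18],"delta_rot":[0,0,0],"fingers":1},{"xyz":[0,0,-18],"delta_rot":[0,0,0],"fingers":1},{"xyz":[0,0,-12],"delta_rot":[0,0,0],"fingers":1},{"xyz":[0,0,-5],"delta_rot":[0,0,0],"fingers":1},{"xyz":[0,0,0],"delta_rot":[0,0,0],"fingers":1}])

```text
time_s: 14.45
eef_pos: [0.3766, 0.2895, 0.1205]
ee_rot: [[-0.269, 0.963, 0.002], [0.963, 0.269, 0.001], [0.001, 0.002, -1.0]]
wrist_force: [-0.2, 0.5, -1.8]
finger_gap: 0.0148
finger_force: 58.6
```

Call:
servo_tool(steps=[{"xyz":[-4,1,0],"delta_rot":[0,0,0],"fingers":1},{"xyz":[-9,1.5,0],"delta_rot":[0,0,0],"fingers":1},{"xyz":[-14,0,0],"delta_rot":[0,0,0],"fingers":1},{"xyz":[-17,0,0],"delta_rot":[0,0,0],"fingers":1},{"xyz":[-17,0,0],"delta_rot":[0,0,0],"fingers":1},{"xyz":[-14,0,0],"delta_rot":[0,0,0],"fingers":1},{"xyz":[-9,0,0],"delta_rot":[0,0,0],"fingers":1},{"xyz":[-4,0,0],"delta_rot":[0,0,0],"fingers":1}])

```text
time_s: 15.12
eef_pos: [0.4018, 0.2033, 0.1186]
ee_rot: [[-0.267, 0.964, -0.002], [0.964, 0.267, -0.001], [-0.0, -0.002, -1.0]]
wrist_force: [0.1, 0.5, -2.1]
finger_gap: 0.0148
finger_force: 58.5
```

Run:
```python
from h import *
s=sense();R=np.array(s['ee_rot']);p=np.array(s['eef_pos']);lip=p+R@np.array([-.186,0,.015]);print(s['time_s'],p.round(3),'lip pred',lip.round(4),s['finger_gap'])
im=save('scene','scene2.png')
S=camera_model('scene');D=camera_model('side')
im2=save('side','side2.png')
# nuts and pan in side view
h=cv2.cvtColor(im2,cv2.COLOR_RGB2HSV)
print('lip proj side',[proj(D,p+R@np.array([-.186,y,.015])).round(0) for y in(-.058,0,.058)],'pan back',proj(D,p+R@np.array([-.046,0,.015])).round(0))
for nm,I,C in(('side',im2,D),('scene',im,S)):
    q=np.array([proj(C,p+R@np.array([x,y,.012])) for x in(-.186,-.046) for y in(-.06,.06)]);x0,y0=q.min(0).astype(int);x1,y1=q.max(0).astype(int)
    m=cv2.inRange(cv2.cvtColor(I,cv2.COLOR_RGB2HSV),(0,60,0),(20,255,100));k=np.zeros_like(m);k[y0:y1,x0:x1]=m[y0:y1,x0:x1]
    n,_,st,ce=cv2.connectedComponentsWithStats(k)
    for i in range(1,n):
        if st[i][4]>12: print(nm,st[i],'tool mm',((R.T@(onz(C,*ce[i],p[2]-.015+.011)-p))*1000).round(0))
```

```text
15.1167 [0.402 0.203 0.119] lip pred [0.4514 0.0241 0.1036] 0.014812634890428016
lip proj side [array([302., 190.]), array([281., 193.]), array([261., 196.])] pan back [296. 228.]
side [270 200   9   8  52] tool mm [-136.   33.    4.]
side [260 205   6  13  48] tool mm [-113.   72.    4.]
scene [237 202   9   9  54] tool mm [-137.   29.    4.]
scene [228 212   9   9  65] tool mm [-91.  25.   4.]
scene [240 220   9   9  66] tool mm [-92. -23.   4.]
```

Call:
servo_tool(steps=[{"xyz":[-2.5,0,-5],"delta_rot":[0,0.03,0],"fingers":1},{"xyz":[-2.5,0,-11],"delta_rot":[0,0.06,0],"fingers":1},{"xyz":[-2.5,0,-11],"delta_rot":[0,0.06,0],"fingers":1},{"xyz":[-2.5,0,-11],"delta_rot":[0,0.06,0],"fingers":1},{"xyz":[-2.5,0,-11],"delta_rot":[0,0.06,0],"fingers":1},{"xyz":[-2.5,0,-11],"delta_rot":[0,0.06,0],"fingers":1},{"xyz":[-2.5,0,-11],"delta_rot":[0,0.06,0],"fingers":1},{"xyz":[-2.5,0,-9],"delta_rot":[0,0.05,0],"fingers":1}])

```text
time_s: 15.88
eef_pos: [0.4118, 0.1716, 0.1944]
ee_rot: [[-0.244, 0.963, -0.114], [0.87, 0.269, 0.413], [0.428, 0.002, -0.904]]
wrist_force: [-0.4, -0.5, -2.7]
finger_gap: 0.0152
finger_force: 58.6
```

```bash
cat >> h.py <<'E'
def lip():
    s=sense();R=np.array(s['ee_rot']);p=np.array(s['eef_pos']);l=p+R@np.array([-.186,0,.015]);d=l[:2]-[.468,-.031]
    u=R[:2,0]/np.linalg.norm(R[:2,0]);print(s['time_s'],'tcp',p.round(3),'lip',l.round(3),'along',(d@u).round(3),'lat',(d@[u[1],-u[0]]).round(3),'tilt',np.degrees(np.arcsin(R[2,0])).round(1),s['finger_gap'])
    return s,R,p
E
python3 -c "
from h import *
lip()"
```

```text
15.8833 tcp [0.412 0.172 0.194] lip [0.455 0.016 0.101] along 0.049 lat 0.001 tilt 25.4 0.01516029163129295
```

Call:
servo_tool(steps=[{"xyz":[-1.5,0,-10],"delta_rot":[0,0.055,0],"fingers":1},{"xyz":[-1.5,0,-10],"delta_rot":[0,0.055,0],"fingers":1},{"xyz":[-1.5,0,-10],"delta_rot":[0,0.055,0],"fingers":1},{"xyz":[-1,0,-10],"delta_rot":[0,0.055,0],"fingers":1},{"xyz":[-1,0,-10],"delta_rot":[0,0.055,0],"fingers":1},{"xyz":[-1,0,-10],"delta_rot":[0,0.055,0],"fingers":1},{"xyz":[-1,0,-10],"delta_rot":[0,0.055,0],"fingers":1},{"xyz":[0,0,-5],"delta_rot":[0,0.03,0],"fingers":1}])

```text
time_s: 16.55
eef_pos: [0.4258, 0.1221, 0.2494]
ee_rot: [[-0.176, 0.963, -0.202], [0.631, 0.268, 0.728], [0.756, 0.0, -0.655]]
wrist_force: [-0.1, 0.8, -1.2]
finger_gap: 0.0149
finger_force: 58.8
```

Call:
servo_tool(steps=[{"xyz":[0,0,0],"delta_rot":[0,0,0],"fingers":1},{"xyz":[0,0,0],"delta_rot":[0,0,0],"fingers":1},{"xyz":[0,0,0],"delta_rot":[0,0,0],"fingers":1},{"xyz":[0,0,0],"delta_rot":[0,0,0],"fingers":1},{"xyz":[0,0,0],"delta_rot":[0,0,0],"fingers":1},{"xyz":[0,0,0],"delta_rot":[0,0,0],"fingers":1},{"xyz":[0,0,0],"delta_rot":[0,0,0],"fingers":1},{"xyz":[0,0,0],"delta_rot":[0,0,0],"fingers":1}])

```text
time_s: 17.22
eef_pos: [0.4247, 0.1234, 0.2497]
ee_rot: [[-0.177, 0.963, -0.203], [0.632, 0.269, 0.727], [0.754, 0.0, -0.656]]
wrist_force: [-0.7, -0.1, -1.3]
finger_gap: 0.0154
finger_force: 58.8
```

Run:
```python
from h import *
s,R,p=lip();print(s['wrist_force'])
for nm in('side','scene'):
    C=camera_model(nm);I=save(nm,nm+'3.png')
    q=[proj(C,p+R@np.array([x,y,.012])).astype(np.int32) for x,y in((-.186,-.055),(-.186,.055),(-.05,.055),(-.05,-.055))]
    z=np.zeros(I.shape[:2],np.uint8);cv2.fillConvexPoly(z,np.array(q),255)
    m=cv2.inRange(cv2.cvtColor(I,cv2.COLOR_RGB2HSV),(0,60,0),(20,255,110))&z
    n,_,st,ce=cv2.connectedComponentsWithStats(m);print(nm,np.array(q).tolist(),[(st[i].tolist()) for i in range(1,n) if st[i][4]>10])
```

```text
17.2167 tcp [0.425 0.123 0.25 ] lip [0.455 0.017 0.1  ] along 0.05 lat -0.0 tilt 49.0 0.015402494839240662
[-0.73683363 -0.09408271 -1.29241967]
side [[299, 188], [260, 194], [268, 185], [312, 178]] []
scene [[273, 210], [246, 193], [226, 190], [254, 208]] []
```

Call:
servo_tool(steps=[{"xyz":[1,0,9],"delta_rot":[0,-0.05,0],"fingers":1},{"xyz":[1.5,0,17],"delta_rot":[0,-0.1,0],"fingers":1},{"xyz":[1.5,0,17],"delta_rot":[0,-0.1,0],"fingers":1},{"xyz":[1.5,0,17],"delta_rot":[0,-0.1,0],"fingers":1},{"xyz":[1.5,0,17],"delta_rot":[0,-0.1,0],"fingers":1},{"xyz":[1.5,0,17],"delta_rot":[0,-0.1,0],"fingers":1},{"xyz":[1.5,0,17],"delta_rot":[0,-0.1,0],"fingers":1},{"xyz":[1.5,0,17],"delta_rot":[0,-0.1,0],"fingers":1}])

```text
time_s: 17.98
eef_pos: [0.4056, 0.1941, 0.1479]
ee_rot: [[-0.267, 0.963, -0.024], [0.958, 0.268, 0.099], [0.101, 0.004, -0.995]]
wrist_force: [-1.0, -0.9, -2.1]
finger_gap: 0.0149
finger_force: 58.7
```

Call:
servo_tool(steps=[{"xyz":[1,0,9],"delta_rot":[0,-0.1,0],"fingers":1},{"xyz":[5,0,0],"delta_rot":[0,0,0],"fingers":1},{"xyz":[15,0,0],"delta_rot":[0,0,0],"fingers":1},{"xyz":[20,0,0],"delta_rot":[0,0,0],"fingers":1},{"xyz":[25,0,0],"delta_rot":[0,0,0],"fingers":1},{"xyz":[20,0,0],"delta_rot":[0,0,0],"fingers":1},{"xyz":[15,0,0],"delta_rot":[0,0,0],"fingers":1},{"xyz":[5,0,0],"delta_rot":[0,0,0],"fingers":1}])

```text
time_s: 18.65
eef_pos: [0.3762, 0.298, 0.1394]
ee_rot: [[-0.27, 0.963, -0.003], [0.963, 0.27, 0.008], [0.008, -0.001, -1.0]]
wrist_force: [0.1, 0.9, -1.5]
finger_gap: 0.0148
finger_force: 58.7
```

Run:
```python
from h import *
lip();print(np.round(sense()['ee_rot'],4).tolist())
a=save('side','side4.png');b=save('scene','scene4.png')
cv2.imwrite('pics/c10.png',cv2.cvtColor(np.hstack([cv2.resize(a[140:330,190:340],(400,507),interpolation=2),cv2.resize(b[160:312,160:280],(400,507),interpolation=2)]),cv2.COLOR_RGB2BGR))
```

```text
18.65 tcp [0.376 0.298 0.139] lip [0.426 0.119 0.123] along 0.156 lat 0.0 tilt 0.5 0.0148483460455398
[[-0.2695, 0.963, -0.0028], [0.963, 0.2695, 0.0079], [0.0083, -0.0006, -1.0]]
```

View pics/c10.png

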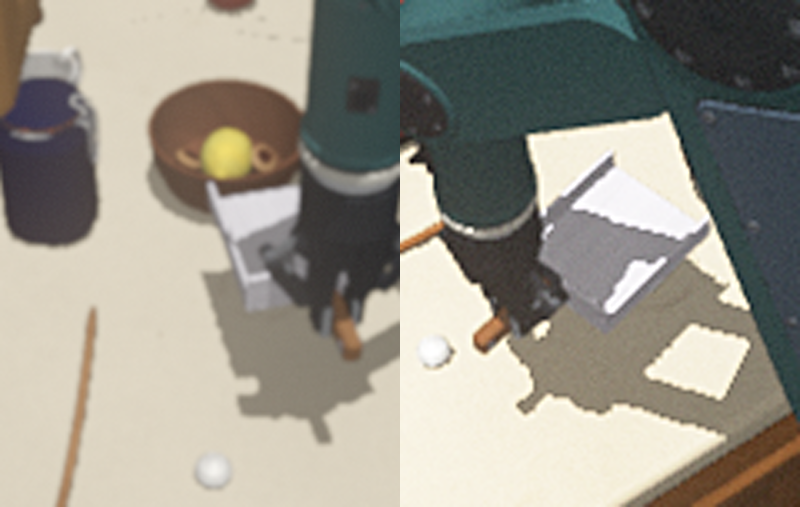

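The picture shows the pan empty, the lemon with chestnuts beside it in the bowl, and none on the worktop. Setting the tray down.

Call:
servo_tool(steps=[{"xyz":[0,0,10],"delta_rot":[0,-0.008,0],"fingers":1},{"xyz":[0,0,20],"delta_rot":[0,0,0],"fingers":1},{"xyz":[0,0,25],"delta_rot":[0,0,0],"fingers":1},{"xyz":[0,0,25],"delta_rot":[0,0,0],"fingers":1},{"xyz":[0,0,15],"delta_rot":[0,0,0],"fingers":1},{"xyz":[0,0,10],"delta_rot":[0,0,0],"fingers":1},{"xyz":[0,0,5],"delta_rot":[0,0,0],"fingers":1},{"xyz":[0,0,3],"delta_rot":[0,0,0],"fingers":1}])

```text
time_s: 19.42
eef_pos: [0.3765, 0.2954, 0.0253]
ee_rot: [[-0.268, 0.963, -0.0], [0.963, 0.268, -0.003], [-0.003, -0.001, -1.0]]
wrist_force: [-0.2, 0.5, -1.0]
finger_gap: 0.0152
finger_force: 58.6
```

Call:
servo_tool(steps=[{"xyz":[0,0,2],"delta_rot":[0,0,0],"fingers":1},{"xyz":[0,0,2],"delta_rot":[0,0,0],"fingers":1},{"xyz":[0,0,2],"delta_rot":[0,0,0],"fingers":1},{"xyz":[0,0,1],"delta_rot":[0,0,0],"fingers":1},{"xyz":[0,0,0],"delta_rot":[0,0,0],"fingers":1},{"xyz":[0,0,0],"delta_rot":[0,0,0],"fingers":1},{"xyz":[0,0,0],"delta_rot":[0,0,0],"fingers":1},{"xyz":[0,0,0],"delta_rot":[0,0,0],"fingers":1}])

```text
time_s: 20.08
eef_pos: [0.377, 0.2964, 0.0194]
ee_rot: [[-0.269, 0.963, 0.002], [0.963, 0.269, -0.002], [-0.003, 0.001, -1.0]]
wrist_force: [0.2, 0.0, 1.6]
finger_gap: 0.0151
finger_force: 59.1
```

Contact at the same height as at the pick-up. I'll open and withdraw.

Call:
servo_tool(steps=[{"xyz":[0,0,0],"delta_rot":[0,0,0],"fingers":0.7},{"xyz":[0,0,0],"delta_rot":[0,0,0],"fingers":0.6},{"xyz":[0,0,0],"delta_rot":[0,0,0],"fingers":0.4},{"xyz":[0,0,0],"delta_rot":[0,0,0],"fingers":0.3},{"xyz":[0,0,0],"delta_rot":[0,0,0],"fingers":0.3},{"xyz":[0,0,-10],"delta_rot":[0,0,0],"fingers":0.3},{"xyz":[0,0,-20],"delta_rot":[0,0,0],"fingers":0.3},{"xyz":[0,0,-30],"delta_rot":[0,0,0],"fingers":0.3}])

```text
time_s: 20.75
eef_pos: [0.3748, 0.2952, 0.0785]
ee_rot: [[-0.269, 0.963, -0.003], [0.963, 0.269, -0.005], [-0.004, -0.005, -1.0]]
wrist_force: [1.5, 0.3, -1.0]
finger_gap: 0.0598
finger_force: 0.0
```

Call:
servo_tool(steps=[{"xyz":[0,0,-35],"delta_rot":[0,0,0],"fingers":0.3},{"xyz":[0,0,-35],"delta_rot":[0,0,0],"fingers":0.3},{"xyz":[0,0,-35],"delta_rot":[0,0,0],"fingers":0.3},{"xyz":[-35,0,-35],"delta_rot":[0,0,0],"fingers":0.3},{"xyz":[-35,0,-20],"delta_rot":[0,0,0],"fingers":0.3},{"xyz":[-35,0,0],"delta_rot":[0,0,0],"fingers":0.3},{"xyz":[-35,0,0],"delta_rot":[0,0,0],"fingers":0.3},{"xyz":[-20,0,0],"delta_rot":[0,0,0],"fingers":0.3}])

```text
time_s: 21.42
eef_pos: [0.4184, 0.1453, 0.2354]
ee_rot: [[-0.268, 0.963, 0.003], [0.963, 0.268, -0.004], [-0.004, 0.002, -1.0]]
wrist_force: [-0.1, 0.2, -0.3]
finger_gap: 0.0596
finger_force: 0.0
```

Call:
servo_tool(steps=[{"xyz":[0,0,0],"delta_rot":[0,0,0],"fingers":0.3},{"xyz":[0,0,0],"delta_rot":[0,0,0],"fingers":0.3},{"xyz":[0,0,0],"delta_rot":[0,0,0],"fingers":0.3},{"xyz":[0,0,0],"delta_rot":[0,0,0],"fingers":0.3},{"xyz":[0,0,0],"delta_rot":[0,0,0],"fingers":0.3},{"xyz":[0,0,0],"delta_rot":[0,0,0],"fingers":0.3},{"xyz":[0,0,0],"delta_rot":[0,0,0],"fingers":0.3},{"xyz":[0,0,0],"delta_rot":[0,0,0],"fingers":0.3}])

```text
time_s: 22.08
eef_pos: [0.4177, 0.1484, 0.2339]
ee_rot: [[-0.269, 0.963, 0.001], [0.963, 0.269, -0.003], [-0.003, -0.0, -1.0]]
wrist_force: [-0.5, -0.1, -0.4]
finger_gap: 0.0599
finger_force: 0.0
```

Run:
```python
from h import *
s=sense();print(s['time_s'],s['eef_pos']);c=camera_model('wrist');a=save('wrist','w11.png');np.save('c11.npy',c,allow_pickle=True)
b=save('side','side11.png');D=camera_model('side')
for nm,I,C in(('w',a,c),('side',b,D)):
    h=cv2.cvtColor(I,cv2.COLOR_RGB2HSV)
    for col,lo,hi,z,mn in(('yellow',(22,110,60),(35,255,255),.035,60),('dark',(0,60,0),(20,255,75),.03,15)):
        n,_,st,ce=cv2.connectedComponentsWithStats(cv2.inRange(h,lo,hi))
        for i in range(1,n):
            P=onz(C,*ce[i],z)
            if st[i][4]>mn and np.hypot(P[0]-.468,P[1]+.031)<.3 and 0<st[i][4]<6000: print(nm,col,st[i].tolist(),P.round(3),'r',np.hypot(P[0]-.468,P[1]+.031).round(3))
```

```text
22.0833 [0.41772557 0.14836182 0.23385043]
w yellow [232, 276, 42, 48, 1569] [ 0.469 -0.034  0.035] r 0.003
w dark [79, 203, 38, 33, 359] [0.247 0.025 0.03 ] r 0.228
w dark [67, 234, 10, 6, 35] [ 0.209 -0.007  0.03 ] r 0.26
w dark [86, 238, 25, 13, 87] [ 0.245 -0.008  0.03 ] r 0.224
w dark [185, 247, 137, 82, 4227] [ 0.463 -0.013  0.03 ] r 0.019
w dark [217, 289, 11, 14, 111] [ 0.426 -0.042  0.03 ] r 0.044
w dark [272, 303, 11, 10, 67] [ 0.508 -0.041  0.03 ] r 0.041
side yellow [265, 188, 19, 19, 296] [ 0.471 -0.038  0.035] r 0.008
side dark [340, 127, 24, 89, 534] [ 0.232 -0.183  0.03 ] r 0.28
```

Run:
```python
from h import *
for nm,f,C in(('w','w11',np.load('c11.npy',allow_pickle=True).item()),('side','side11',camera_model('side'))):
    h=cv2.cvtColor(cv2.imread(f'pics/{f}.png'),cv2.COLOR_BGR2HSV)
    n,_,st,ce=cv2.connectedComponentsWithStats(cv2.inRange(h,(0,70,0),(20,255,110)))
    for i in range(1,n):
        P=onz(C,*ce[i],.02)
        if st[i][4]>15 and .3<P[0]<.8 and -.5<P[1]<.5: print(nm,'brown',st[i].tolist(),P.round(3))
h=cv2.cvtColor(cv2.imread('pics/w11.png'),cv2.COLOR_BGR2HSV);C=np.load('c11.npy',allow_pickle=True).item()
for lo,hi,t in(((0,60,0),(20,255,45),'dark'),((8,40,120),(21,190,255),'pale')):
    m=cv2.inRange(h,lo,hi);m[:235]=0;m[:,:170]=0;m[:,340:]=0
    n,_,st,ce=cv2.connectedComponentsWithStats(m)
    for i in range(1,n):
        if st[i][4]>25:print(t,st[i].tolist(),onz(C,*ce[i],.03).round(3))
g=cv2.cvtColor(cv2.imread('pics/w11.png'),cv2.COLOR_BGR2HSV)[236:340:8,180:330:8];
print('V');print(g[:,:,2])
```

```text
w brown [247, 0, 14, 69, 175] [0.379 0.294 0.02 ]
w brown [381, 0, 82, 185, 450] [0.584 0.286 0.02 ]
w brown [450, 121, 62, 175, 4041] [0.747 0.163 0.02 ]
w brown [185, 247, 137, 82, 5438] [ 0.468 -0.023  0.02 ]
w brown [216, 289, 13, 14, 139] [ 0.427 -0.05   0.02 ]
side brown [279, 124, 5, 19, 25] [ 0.451 -0.408  0.02 ]
side brown [195, 136, 10, 28, 67] [ 0.736 -0.299  0.02 ]
side brown [271, 171, 10, 15, 37] [ 0.467 -0.154  0.02 ]
side brown [248, 171, 56, 49, 914] [ 0.448 -0.038  0.02 ]
side brown [248, 173, 25, 22, 114] [ 0.528 -0.13   0.02 ]
dark [200, 248, 107, 32, 848] [0.453 0.026 0.03 ]
dark [271, 266, 21, 20, 216] [0.496 0.01  0.03 ]
dark [228, 268, 13, 11, 81] [ 0.434 -0.003  0.03 ]
dark [188, 274, 30, 54, 176] [ 0.392 -0.056  0.03 ]
dark [274, 293, 15, 11, 42] [ 0.508 -0.02   0.03 ]
dark [311, 301, 9, 16, 28] [ 0.561 -0.027  0.03 ]
pale [197, 238, 20, 8, 44] [0.385 0.035 0.03 ]
pale [214, 285, 20, 22, 174] [ 0.43  -0.041  0.03 ]
pale [274, 298, 15, 17, 106] [ 0.513 -0.034  0.03 ]
V
[[ 92  48 111 184 187 185 134 110 110 110 107 107 107 103 186 188 184  15
   93]
 [ 94  13 
[... 262 characters left out ...]
  49  51  39  47  49  44  55  31 100 185  12
   26]
 [ 12  15 106  82  55  55  39  18  55  50  64  56  33  30  49  91 183  25
   18]
 [  0  21  60  37  86  69  43  91  97  98 111  97  60  47  79  63  89  55
   20]
 [ 22 175  35  57  82  50 121 117 140 108 106 102  50  87  90  64  47 172
   25]
 [ 19  43  48  55  78  44 133 147 182 194 194 168 140  98  88  60  58  97
   29]
 [ 18  86  57  53  66  88  99 163 186 195 191 158  52 148  68  60  47  59
   12]
 [ 30  24  58  59  63  64  88 130 182 190 182  98  94  74  76  61  51  42
   24]
 [ 18  24  55  16  14  19   5  35  25  34  30  20  31  21  25  32  56  23
   34]
 [ 31  34  13  13  23  35  23  12  18  22  15  19  24  24  28  24  20  17
   20]]
```

Four nuts are accounted for in the bowl: two pale-side-up beside the lemon and two dark ones nearer the tray side. There are none elsewhere on the worktop. Handing in.

```bash
python3 -c "
from h import *
print(hand_in())"
```

```text
the job is handed in; nothing more can be done
None
```

The job is handed in at about 22 s, with no verdict returned: by my last camera checks the lemon and all four chestnuts are in the bowl, the empty tray is back down on the worktop, and I saw no contact with the apple, mug or spoon.

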